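Hold the belt tensioner back on a clamped drive module

ROBOT

A 6-joint arm with a two-finger parallel gripper is mounted at the origin on the work surface. World frame = base frame: x ahead of the robot, y to its left, z up, the work surface at z = 0. Lengths are in m, angles in rad, forces in N, time in s.
With the tool pointing down it reaches from about 0.2 to 0.875 m from the base axis. Payload 3.4 kg.
Tool frame: the origin (TCP) lies midway between the tips of the shut fingers; the grasp point (between the pads) lies 19 mm behind it; z points along the fingers, y is the direction in which the jaws open and shut (so a half turn about z gives the same grasp; the last joint's range is limited). The gripper opens to 94 mm and grips with 3 to 60 N. Pads are 16 mm wide; open, the fingers measure 119 mm over their backs; the gripper's body (75 mm by 177 mm) begins 78 mm behind the grasp point.
Start: joints at [-1.432, 0.276, 1.505, -0, 1.361, -0.121], TCP at [0.148, -0.556, 0.205] pointing down, gripper open.
Joint ranges: [-2.89, 2.89], [-0.75, 2.08], [0.22, 2.7], [-1.18, 4.32], [0.11, 2.71], [-2.7, 2.7]. Speed limits (rad/s): [2.57, 2.57, 3.14, 3.14, 3.14, 3.14].

INTERFACE

Orientations are given as [roll, pitch, yaw] about the fixed x, y, z axes, in that order (R = Rz(yaw) Ry(pitch) Rx(roll)).
In Python, from bench import readout, eyes, workorder gives the robot as it stands.
- The arm moves only by the shell command python3 -m handwheel 'ROWS' [FORCE]. ROWS is JSON, a list that holds one entry, the list of rows, each a list of 5 numbers: the shift along the tool's x, y, z in cm, then the turn about the tool's z in degrees, then the closure, from 0 (fully open) to 1 (shut). In form: [[[dx, dy, dz, roll, hand], ...]]. A call has 1 to 20 rows; each row is the pose to reach, as a shift and turn from the pose measured when the call began, along the tool's axes at that moment; what a row does not reach only later rows make up. A row lasts 1/8 s, in which the tool goes at most 62.5 mm and 10.7 degrees, less where a joint would pass 70% of its speed; a pose out of reach is approached as far as the arm can. A call with a gripper value outside its range is refused whole. The fingers move at their own pace and stop on an object; FORCE is the grip in N (left out, the last holds). Time passes only in rows, so rows that repeat a pose let the fingers close. It gives the time, the measured TCP pose, the force and the opening at its end, in the units of the state.
- readout.sense(): the state, without advancing time (a new reading comes with each control period).
- eyes.get_image(name): name is "scene" or "top" or "wrist"; returns a dict with "frame" (384x512x3 uint8, red, green, blue), "intrinsics" (3x3 intrinsics, pixels), "R" (3x3) and "t" (3): a world point X has camera coordinates R X + t. Camera axes: x right, y down, z forward; pixel columns grow to the right and rows downward; lengths in m; the calibration is good to about 2 mm. A picture is of the moment at which its call begins. There is no depth.
- workorder.close_job(): hands the job in, once; it reports no verdict.
The state is a dict: "time": time; "qpos": joint angles; "qvel": joint speeds; "joint_efforts": joint torques, N m; "ee_pos": TCP position; "eef_rot": TCP orientation; "force": force on the tool from outside, world axes, zero at the start; "ft_torque": the same for the moment, N m; "grip_width": finger opening in m.
Only numpy, scipy, OpenCV 4.12 (cv2) and the standard library are available. Lean on these libraries where they do the work, as an engineer would, in place of code of your own. Each camera call takes 0.05 s, during which the arm holds its last target.

TASK

A student is waiting to slip the belt over the pulleys of the belt-drive module that sits in its plywood cradle. First swing the cradle's keeper bar down until it snaps fully shut in its catch, so that the module cannot slide out of the cradle's open end; then push the upright black handle of the tensioner arm back towards that end until the pawl has clicked right over the ratchet tooth, and finish while still holding it there with the gripper's fingers, because it springs forward again if let go. Leave the module seated in the cradle and the other things on the table alone.

Things in the scene. Friction and masses are not known exactly. Their poses are not given: they have to be found in the camera images.
- cradle: Plywood cradle fixed to the table, 168 x 222 mm, walls 22 mm high, floor 6 mm. Origin: centre of its underside; z up. Its +y end is open, its -y end walled. Across the open end, at y = +100 mm, stand the keeper's dark steel hinge clevis at x = +102 mm (32 mm high) and, at x = -92 mm, a steel fork (28 mm high) with the spring catch behind it (block at x = -112 to -134 mm, 32 mm high).
- drive_module: Belt-drive module without belt: a loose 0.95 kg aluminium plate 150 (x) x 180 (y) x 10 mm lying in the cradle with a few mm of play, axes along the cradle's; pushed, it slides out of the open +y end unless the keeper is shut. Origin: centre of its underside. Two pulleys near the middle, tops 67 mm above it; motor at x -45, y +41 to +77 mm, 35 mm high; pawl guide at x -20, y -77 mm, 53 mm high.
- keeper (a joint): Angle (rad) of the keeper bar: 0 shut (level, in its catch), grows as its free end is lifted. It starts at 0.6 to 1.2 and stays where it is left (friction). The last 0.06 rad are stiff: the bar end must be pressed past a spring plunger, about 5 N down at the pad, then it snaps to 0; above 0.02 it is not in the catch.
- keeper_hinge (a point): The keeper bar's hinge axis (along the cradle's y), 16 mm above the table. The aluminium bar, 10 mm wide (along y) and 16 mm high, is centred on it and runs 204 mm from it towards the cradle's -x when shut; lifted, its free end rises and swings over towards +x.
- keeper_pad (a point): Centre of the steel thumb pad on the bar's top face, 160 mm from the hinge axis; 32 mm along the bar, 20 mm wide, its surface 12 mm above the bar's centre line (28 mm above the table when shut). Its z axis is square to the pad, outward; its x axis runs along the bar towards the hinge. Press here to shut the bar.
- tensioner (a joint): Angle (rad) of the tensioner arm about its upright pivot: 0 at rest, grows as the handle is pushed towards the cradle's +y (clockwise from above). Sprung: 5 N at the handle to start, 10 N over the click, 10 to 12 N to hold beyond. The ratchet tooth meets the pawl at 0.27, is level with it at 0.40, has passed it by 0.53; back stop at 0.68. The pawl does not hold it: released, it springs to 0.
- handle (a point): Point on the axis of the handle, an upright black round peg 13 mm across at the end of the tensioner's dark steel arm, 75 mm from the pivot. The peg stands free from 53 to 93 mm above the table; this point is at 79 mm. At rest it is at about x -91, y -49 mm in the module's frame, just outside the cradle's -x wall; nothing stands on its -y side, from which it is pushed.
- pivot (a point): The tensioner's upright pivot axis, at the arm's top face, 53 mm above the table.
- pawl (a joint): How far (m) the sliding steel pawl at the arm's hub is pushed out: 0 at rest and when dropped behind the tooth, 0.002 at the tooth's crest.
- parts_tray: Bystander: loose grey compartment tray with small parts, 140 x 200 x 35 mm. Origin: centre of its underside.
- screwdriver: Bystander: loose screwdriver with black handle lying on the table. Origin: its underside, near the middle.
- spare_pulley: Bystander: loose spare aluminium pulley, 48 mm across, 20 mm high. Origin: centre of its underside.

How it is judged:
On the way, in this order (a step that is already met when the one before it is completed fails the run):
1. the keeper bar is shut in its catch (value of joint keeper below 0.02 rad), for 0.2 s.
2. the tensioner arm is pushed back past the click by the fingers, with the keeper bar shut (value of joint keeper below 0.02 rad and value of joint tensioner above 0.48 rad and value of joint pawl below 0.0015 m and contact force between the fingers and tensioner above 4 N), for 0.3 s.
At the end, for the whole second after the job is handed in: Keeper bar within 0.02 rad of shut; tensioner arm beyond 0.48 rad with the pawl dropped (under 1.5 mm out), pressed by the fingers with over 4 N; module within 10 mm (y) and 8 mm (x) of its place in the cradle and level to 0.06 rad (all of step 2 and y of drive_module in the frame of cradle between -0.01 and 0.01 m and x of drive_module in the frame of cradle between -0.008 and 0.008 m and angle between drive_module's own z axis and vertical below 0.06 rad); the arm keeps its last pose, push and grip.
It fails at once if the parts tray is moved by more than 3 cm (distance of parts_tray from where it was at the start of the episode above 0.03 m).
It fails at once if the screwdriver is moved by more than 3 cm (distance of screwdriver from where it was at the start of the episode above 0.03 m).
It fails at once if the spare pulley is moved by more than 3 cm (distance of spare_pulley from where it was at the start of the episode above 0.03 m).
It also fails if it takes over 51 s, if anything falls off the work surface, if the arm or the gripper's body presses on something with over 40 N, if the wrist force passes 120 N, or if a joint passes its speed limit or range.

## Working session

There is one attempt and no reset: what is moved stays moved. The work goes in short steps, Python scripts to look and compute and a shell command to move; the robot and the scene stay as the last step left them, time stands still between calls to the robot, and variables do not carry over. Pictures are saved under pics/ and viewed, and the job is handed in when it is done.

```bash
mkdir -p pics; ls; cat > h.py <<'E'
import numpy as np, cv2
from bench import readout, eyes, workorder
def snap(n,tag):
    d=eyes.get_image(n); cv2.imwrite(f'pics/{tag}.png',d['frame'][:,:,::-1]); np.savez(f'pics/{tag}.npz',K=d['intrinsics'],R=d['R'],t=d['t'],f=d['frame']); return d
def load(tag): return np.load(f'pics/{tag}.npz')
def ray(d,u,v):
    K,R,t=(np.array(d[k]) for k in ('K','R','t')); r=R.T@np.linalg.inv(K)@np.array([u,v,1.]); return -R.T@t,r/np.linalg.norm(r)
def plane(d,u,v,z):
    c,r=ray(d,u,v); return c+r*(z-c[2])/r[2]
def tri(obs):
    A=np.zeros((3,3));b=np.zeros(3);L=[ray(*o) for o in obs]
    for c,r in L: P=np.eye(3)-np.outer(r,r);A+=P;b+=P@c
    x=np.linalg.solve(A,b); return x,[np.linalg.norm((np.eye(3)-np.outer(r,r))@(x-c)) for c,r in L]
def proj(d,X):
    p=d['K']@(d['R']@np.array(X)+d['t']); return p[:2]/p[2]
E
python3 - <<'E'
from h import *
for n in ('scene','top','wrist'): snap(n,n+'0'); 
for n in ('scene','top'):
  d=load(n+'0'); print(n,ray(d,256,192))
print(readout.sense())
E
```

```text
pics
scene (array([1.36133687, 0.06908743, 0.70408865]), array([-0.78735792, -0.06496382, -0.61306378]))
top (array([0.55705584, 0.00571955, 1.0865709 ]), array([ 0.03616156, -0.01864768, -0.99917196]))
{'time': 0.15, 'qpos': array([-1.43202030e+00,  2.76453432e-01,  1.50581572e+00, -2.11376412e-05,
        1.36071249e+00, -1.21008104e-01]), 'qvel': array([ 1.67819289e-04, -3.30005601e-04, -3.81061868e-03,  3.81721328e-04,
        1.31653819e-04, -5.77197285e-05]), 'joint_efforts': array([ 9.33663591e-05, -4.04927731e+01, -2.37430429e+01,  6.99136779e-02,
        3.14229901e-02, -8.59430338e-05]), 'ee_pos': array([ 0.14762504, -0.55529012,  0.20481195]), 'eef_rot': array([-3.14021133e+00, -1.47152996e-04,  2.59788455e-01]), 'force': array([ 0.42054058, -0.16407359, -0.18535566]), 'ft_torque': array([-0.0446668 , -0.04032883,  0.01714407]), 'grip_width': 0.09423276517023188}
```

View pics/scene0.png

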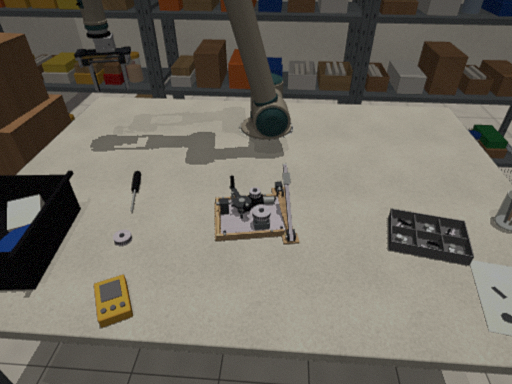

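View pics/top0.png

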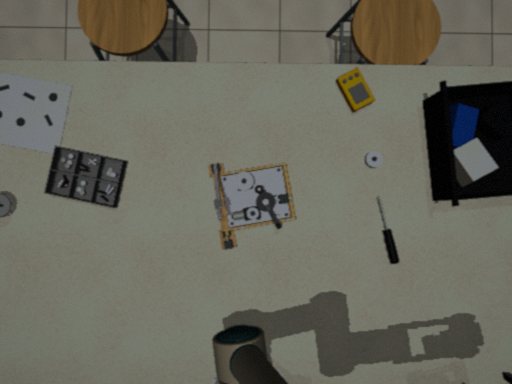

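```bash
python3 - <<'E'
from h import *
d=load('top0');f=d['f'][150:260,195:310,::-1]; cv2.imwrite('pics/topc.png',cv2.resize(f,None,fx=6,fy=5.4,interpolation=cv2.INTER_CUBIC))
d=load('scene0');f=d['f'][155:255,200:320,::-1]; cv2.imwrite('pics/scenec.png',cv2.resize(f,None,fx=6,fy=6,interpolation=cv2.INTER_CUBIC))
E
```

```text
(no output)
```

View pics/topc.png

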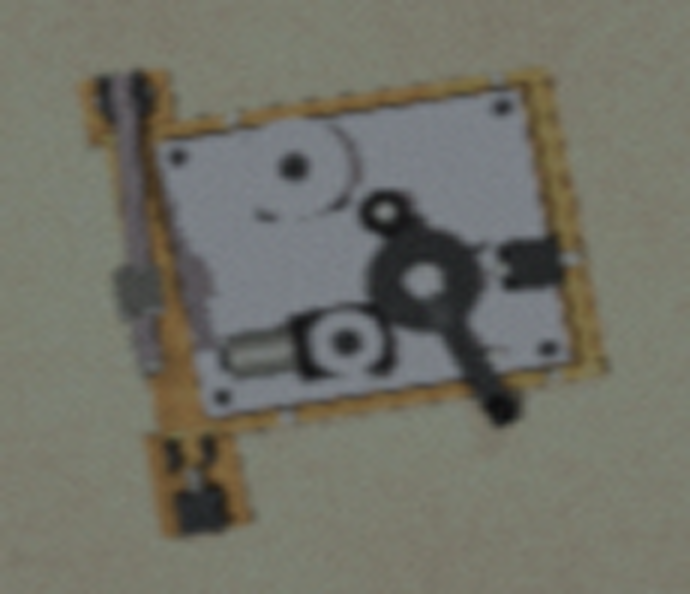

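View pics/scenec.png

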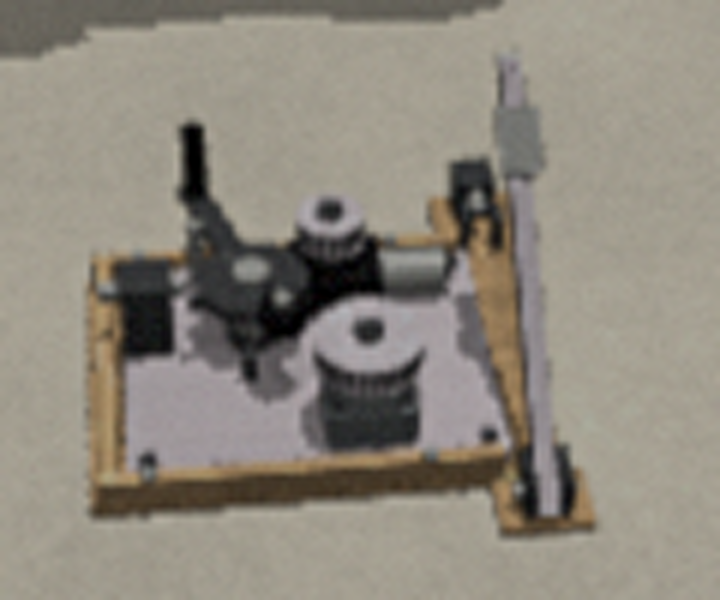

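```bash
python3 - <<'E'
from h import *
d=load('top0');s=load('scene0')
P=lambda x,y,z: plane(d,x/6+195-.4,y/5.4+150-.4,z)
S=lambda x,y:(x/6+200-.4,y/6+155-.4)
sc=[P(*p,.018) for p in [(178,157),(502,107),(548,348),(222,397)]]
for p in sc: print(p.round(4))
print('side',[np.linalg.norm(sc[i]-sc[(i+1)%4]).round(4) for i in range(4)]); c=sum(sc)/4; print('module c',c)
yax=(sc[0]+sc[3]-sc[1]-sc[2]);yax/=np.linalg.norm(yax); xax=np.array([yax[1],-yax[0],0]); print('yax',yax,'xax',xax, 'yaw',np.arctan2(xax[1],xax[0]))
R=np.c_[xax,yax,[0,0,1]]; 
loc=lambda p: (R.T@(p-[c[0],c[1],0])).round(4)
for n,p,z in [('clevis',(125,97),.032),('catch',(200,510),.032),('handletop',(498,408),.093),('pivot',(425,282),.058),('guide',(532,263),.055)]:
  q=P(*p,z);print(n,q.round(4),loc(q))
for nm,a,b in [('handle top',(500,405),(191,128)),('pad',(138,290),(518,142)),('bar end',(148,365),(507,55))]:
  x,e=tri([(d,a[0]/6+194.6,a[1]/5.4+149.6),(s,*S(*b))]);print(nm,x.round(4),np.round(e,4),loc(x))
# expected projections of cradle outline
for p in [(-.084,-.111),(.084,-.111)]:
  X=R@np.array([*p,.022])+[c[0],c[1],0]; u=proj(d,X); print('outline',(u[0]-194.6)*6,(u[1]-149.6)*5.4)
E
```

```text
[0.6334 0.0785 0.018 ]
[ 0.6623 -0.0783  0.018 ]
[ 0.5328 -0.1018  0.018 ]
[0.5047 0.0555 0.018 ]
side [np.float64(0.1594), np.float64(0.1317), np.float64(0.1598), np.float64(0.1308)]
module c [ 0.58327035 -0.01154989  0.018     ]
yax [-0.17858921  0.98392372  0.        ] xax [0.98392372 0.17858921 0.        ] yaw 0.17955241945484696
clevis [0.664  0.1033 0.032 ] [0.1    0.0986 0.032 ]
catch [0.4456 0.0645 0.032 ] [-0.1219  0.0994  0.032 ]
handletop [ 0.5043 -0.0721  0.093 ] [-0.0885 -0.0454  0.093 ]
pivot [ 0.5671 -0.0402  0.058 ] [-0.021  -0.0253  0.058 ]
guide [ 0.5776 -0.0902  0.055 ] [-0.0196 -0.0764  0.055 ]
handle top [ 0.506  -0.0739  0.0947] [0.0011 0.0011] [-0.0872 -0.0476  0.0947]
pad [0.5611 0.0868 0.1341] [0.0002 0.0002] [-0.0043  0.1007  0.1341]
bar end [0.5261 0.08   0.1588] [0.0002 0.0002] [-0.0399  0.1003  0.1588]
outline 618.9957110747669 371.93148188226525
outline 559.8902889574251 63.359247284961576
```

```bash
cat >> h.py <<'E'
from scipy.spatial.transform import Rotation as Ro
O=np.array([.5833,-.0115,0]); YAW=.1796
RC=Ro.from_euler('z',YAW).as_matrix()
def w(l): return O+RC@np.array(l)
def rows(targets,yaw=YAW):
    s=readout.sense(); T=Ro.from_euler('xyz',s['eef_rot']).as_matrix()
    print('loc',(RC.T@(s['ee_pos']-O)*1000).round(1),'turn',round(np.degrees((s['eef_rot'][2]-yaw)),1),'F',s['force'].round(1),'t',round(s['time'],2),'w',round(s['grip_width'],4))
    for l in targets: print(np.round(T.T@(w(l)-s['ee_pos'])*100,2))
E
python3 - <<'E'
from h import *
rows([(.004,.0995,.22),(.004,.0995,.16)])
E
```

```text
loc [-525.8 -457.2  204.8] turn 4.6 F [ 0.4 -0.2 -0.2] t 0.15 w 0.0942
[ 57.27 -51.25  -1.44]
[ 57.27 -51.24   4.56]
```

```bash
python3 -m handwheel '[[[0,0,-2,0,1],[4,-3.6,-2,2,1],[8,-7.2,-2,4.6,1],[12.5,-11.2,-2,4.6,1],[17,-15.2,-2,4.6,1],[21.5,-19.2,-2,4.6,1],[26,-23.3,-2,4.6,1],[30.5,-27.3,-2,4.6,1],[35,-31.3,-2,4.6,1],[39.5,-35.3,-2,4.6,1],[44,-39.4,-2,4.6,1],[48.5,-43.4,-2,4.6,1],[52,-46.5,-2,4.6,1],[55,-49.2,-2,4.6,1],[56.5,-50.6,-2,4.6,1],[57.3,-51.25,-2,4.6,1],[57.3,-51.25,-2,4.6,1],[57.3,-51.25,-2,4.6,1]]]' 30; python3 - <<'E'
from h import *
for n in ('scene','top','wrist'): snap(n,n+'1')
d=load('scene1');f=d['f'][95:255,190:340,::-1]; cv2.imwrite('pics/c1.png',cv2.resize(f,None,fx=3.7,fy=3.7,interpolation=cv2.INTER_CUBIC))
rows([])
E
```

```text
time: 2.4
ee_pos: [0.5692, 0.086, 0.2257]
eef_rot: [-3.141, 0.0, 0.178]
force: [0.1, 0.5, 0.1]
grip_width: 0.0006
loc [  3.8  98.7 225.9] turn -0.1 F [ 0.4 -0.7  0.3] t 2.55 w 0.0006
```

View pics/c1.png

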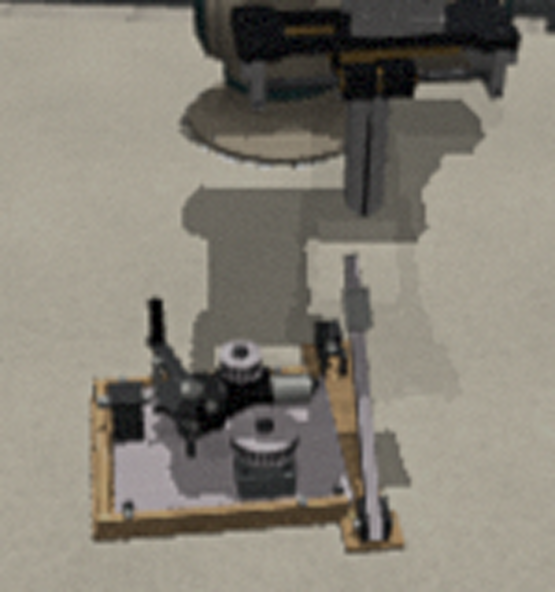

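View pics/wrist1.png

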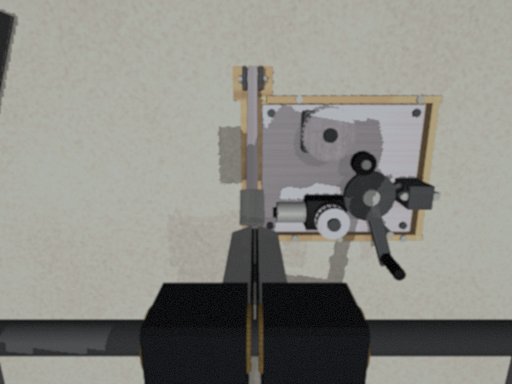

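```bash
python3 - <<'E'
from h import *
th=[.76,.7,.6,.5,.4,.3,.2,.1,.06,0]
L=[(.101-.16*np.cos(a)+.012*np.sin(a)+.006*(a>.05)+.002,.0995,.016+.16*np.sin(a)+.012*np.cos(a)-.004) for a in th]
print(np.round(L,4))
rows([(L[0][0],.0995,.15)]+L)
for t in ('top1','scene1'): pass
d=load('wrist1')
for n,p,z in [('pad',(252,206),.134),('handle',(397,269),.093),('s1',(271,113),.018),('s2',(416,112),.018),('s4',(270,226),.018),('s3',(405,227),.018),('clevis',(252,78),.032)]:
  q=plane(d,*p,z);print(n,(RC.T@(q-O)*1000).round(1))
E
```

```text
[[ 0.0013  0.0995  0.1309]
 [-0.0056  0.0995  0.1243]
 [-0.0163  0.0995  0.1122]
 [-0.0257  0.0995  0.0992]
 [-0.0337  0.0995  0.0854]
 [-0.0403  0.0995  0.0707]
 [-0.0454  0.0995  0.0555]
 [-0.049   0.0995  0.0399]
 [-0.05    0.0995  0.0336]
 [-0.057   0.0995  0.024 ]]
loc [  3.8  98.7 225.9] turn -0.1 F [ 0.4 -0.7  0.3] t 2.55 w 0.0006
[-0.25 -0.07  7.59]
[-0.25 -0.07  9.49]
[-0.94 -0.07 10.16]
[-2.01 -0.07 11.36]
[-2.95 -0.06 12.66]
[-3.75 -0.06 14.05]
[-4.41 -0.06 15.51]
[-4.92 -0.06 17.03]
[-5.28 -0.05 18.59]
[-5.38 -0.05 19.23]
[-6.08 -0.05 20.19]
pad [ -4.5 102.5 134. ]
handle [-83.9 -42.6  93. ]
s1 [66.  82.4 18. ]
s2 [ 66.9 -76.8  18. ]
s4 [-66.4  82.1  18. ]
s3 [-67.8 -80.4  18. ]
clevis [101.8 103.1  32. ]
```

```bash
python3 -m handwheel '[[[-0.2,-0.15,4,0,1],[-0.25,-0.15,7.5,0,1],[-0.25,-0.15,9,0,1],[-0.6,-0.15,9.8,0,1],[-1,-0.15,10.2,0,1],[-1.5,-0.15,10.8,0,1],[-2,-0.15,11.4,0,1],[-2.5,-0.15,12,0,1],[-2.95,-0.15,12.7,0,1],[-3.4,-0.15,13.4,0,1],[-3.75,-0.15,14.1,0,1],[-4.1,-0.15,14.8,0,1],[-4.4,-0.15,15.5,0,1],[-4.7,-0.15,16.3,0,1],[-4.9,-0.15,17,0,1],[-5.1,-0.15,17.8,0,1],[-5.3,-0.15,18.5,0,1],[-5.4,-0.15,18.8,0,1]]]'; python3 - <<'E'
from h import *
for n in ('scene','top','wrist'): snap(n,n+'2')
d=load('scene2');f=d['f'][115:255,190:340,::-1]; cv2.imwrite('pics/c2.png',cv2.resize(f,None,fx=4,fy=4,interpolation=cv2.INTER_CUBIC))
rows([(-.055,.1005,.028),(-.057,.1005,.022)])
E
```

```text
time: 4.8
ee_pos: [0.5157, 0.0784, 0.0374]
eef_rot: [-3.14, 0.0, 0.178]
force: [0.0, 0.2, 7.6]
grip_width: 0.0005
loc [-50.5 100.5  37.8] turn -0.1 F [ 0.5  0.2 -0.1] t 4.95 w 0.0003
[-0.45  0.    0.98]
[-0.65  0.    1.58]
```

View pics/c2.png

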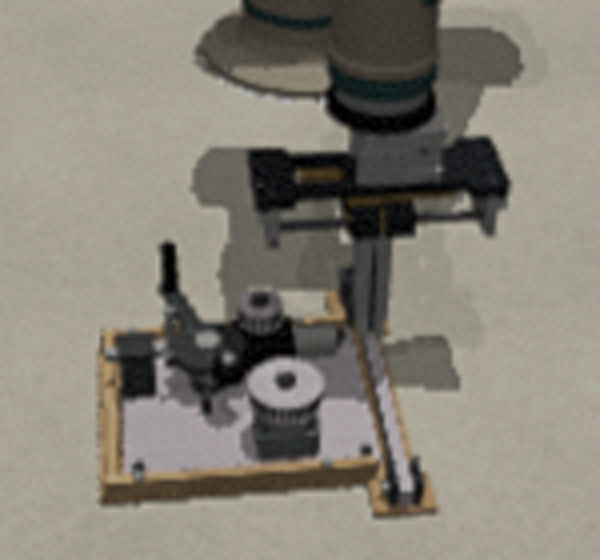

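View pics/wrist2.png

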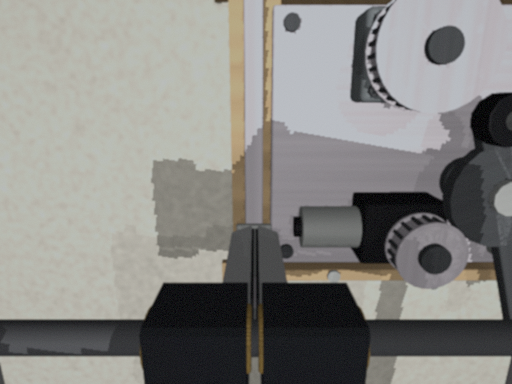

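The bar is almost down with the fingertips on its pad (wrist picture, fingers at (255, 228) centred on the bar at col 254). I'll press it home.

```bash
python3 -m handwheel '[[[-0.3,0,0.4,0,1],[-0.5,0,0.8,0,1],[-0.5,0,1.1,0,1],[-0.5,0,1.4,0,1],[-0.5,0,1.7,0,1],[-0.5,0,1.7,0,1],[-0.5,0,1.7,0,1]]]'; python3 - <<'E'
from h import *
rows([])
E
```

```text
time: 5.82
ee_pos: [0.5105, 0.0774, 0.0271]
eef_rot: [-3.141, -0.001, 0.179]
force: [-12.5, -1.1, 51.2]
grip_width: 0.0004
loc [-55.8 100.5  27.1] turn -0.0 F [-12.5  -1.1  51.2] t 5.83 w 0.0004
```

```bash
python3 -m handwheel '[[[0,0,-1,0,1],[0,0,-5,0,1],[0,0,-10,0,1],[-1,4,-14,0,1],[-2,9,-17,0,1],[-3.2,15,-17,0,0.6],[-3.2,15,-17,0,0.6],[-3.2,15,-17,0,0.6]]]'; python3 - <<'E'
from h import *
for n in ('scene','top','wrist'): snap(n,n+'3')
d=load('scene3');f=d['f'][115:255,190:340,::-1]; cv2.imwrite('pics/c3.png',cv2.resize(f,None,fx=5,fy=4,interpolation=cv2.INTER_CUBIC))
d=load('top3');f=d['f'][150:260,195:310,::-1]; cv2.imwrite('pics/t3.png',cv2.resize(f,None,fx=6,fy=5.4,interpolation=cv2.INTER_CUBIC))
rows([])
E
```

```text
time: 6.82
ee_pos: [0.5044, -0.0756, 0.1961]
eef_rot: [-3.139, 0.001, 0.178]
force: [-0.5, 0.1, -0.2]
grip_width: 0.0266
loc [-88.3 -48.1 196.4] turn 0.1 F [-0.3 -0.1 -0.5] t 6.97 w 0.0364
```

View pics/c3.png

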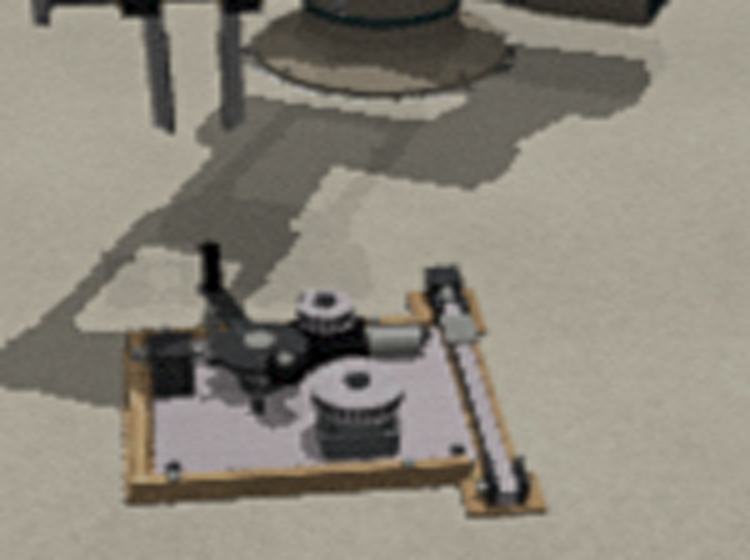

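View pics/wrist3.png

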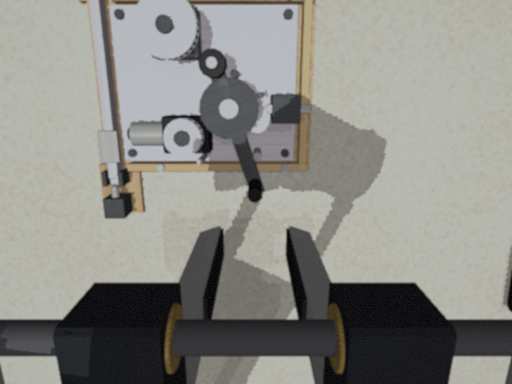

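View pics/t3.png

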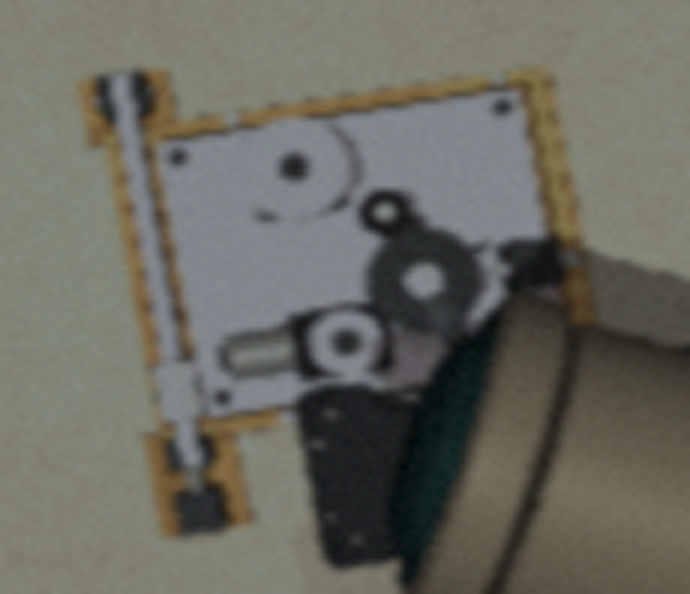

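```bash
python3 - <<'E'
from h import *
d=load('wrist3');s=load('scene3');t=load('top3')
loc=lambda q:(RC.T@(q-O)*1000).round(1)
x,e=tri([(d,255.5,185),(s,190+209/5-.4,115+246/4-.4)]);print('handle top',loc(x),np.round(e,4))
for z in (.053,.093): print(z,loc(plane(d,255.5,185 if z>.06 else 196,z)))
x,e=tri([(t,194.6+178/6,149.6+391/5.4),(s,190+458/5-.4,115+326/4-.4),(d,108,146)]);print('pad',loc(x),np.round(e,4))
f=d['f'][90:230,60:330,::-1]; cv2.imwrite('pics/w3.png',cv2.resize(f,None,fx=2.9,fy=2.9,interpolation=cv2.INTER_CUBIC))
E
```

```text
handle top [-80.1 -48.   99.2] [0.001 0.001]
0.053 [-102.8  -47.1   53. ]
0.093 [-81.7 -47.   93. ]
pad [-57.6 100.4  29.5] [0.0011 0.0008 0.0015]
```

View pics/w3.png

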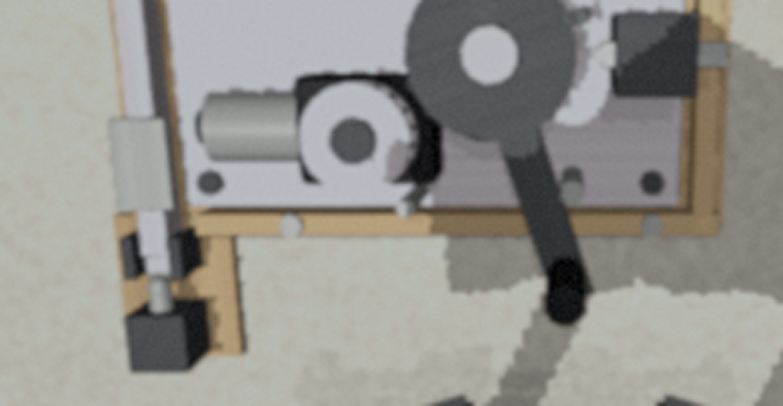

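```bash
python3 - <<'E'
from h import *
d=load('wrist3');s=load('scene3')
loc=lambda q:(RC.T@(q-O)*1000).round(1)
print(loc(ray(d,0,0)[0]))
x,e=tri([(d,254.6,193.7),(s,190+209/5-.4,115+246/4-.4)]);print('handle top',loc(x),np.round(e,4))
for p in ((254.6,193.7),(254.6,184.5)): print([loc(plane(d,*p,z)) for z in (.053,.093)])
rows([(-.088,-.048,.12),(-.088,-.048,.060)])
E
```

```text
[-10.7 -46.8 375.5]
handle top [-89.4 -47.5  92.7] [0.0013 0.0013]
[array([-100.5,  -46.2,   53. ]), array([-89.3, -46.3,  93. ])]
[array([-91.2, -46.2,  53. ]), array([-81.2, -46.2,  93. ])]
loc [-88.3 -48.1 196.4] turn 0.1 F [-0.3 -0.1 -0.5] t 6.97 w 0.0364
[0.03 0.   7.64]
[3.000e-02 1.000e-02 1.364e+01]
```

```bash
python3 -m handwheel '[[[-0.15,-0.05,4,0,0.6],[-0.15,-0.05,8,0,0.6],[-0.15,-0.05,11,0,0.6],[-0.15,-0.05,13,0,0.6],[-0.15,-0.05,13.2,0,0.6],[-0.15,-0.05,13.2,0,0.6]]]' 25;  python3 - <<'E'
from h import *
snap('wrist','wrist4');snap('scene','scene4')
d=load('scene4');f=d['f'][115:255,190:340,::-1]; cv2.imwrite('pics/c4.png',cv2.resize(f,None,fx=4,fy=4,interpolation=cv2.INTER_CUBIC))
rows([])
E
```

```text
time: 7.72
ee_pos: [0.5039, -0.0735, 0.0649]
eef_rot: [-3.14, -0.0, 0.182]
force: [-0.3, 0.7, 0.4]
grip_width: 0.0378
loc [-88.9 -47.4  65.4] turn 0.1 F [-0.5 -0.1  0.2] t 7.83 w 0.0377
```

View pics/wrist4.png

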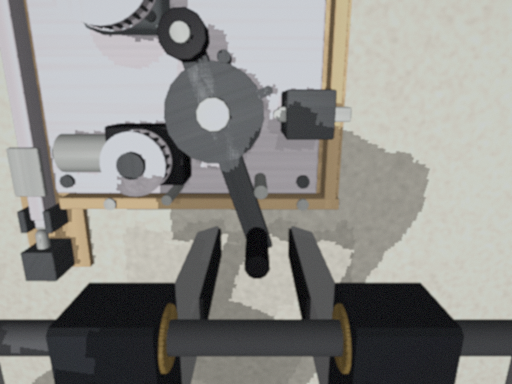

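View pics/c4.png

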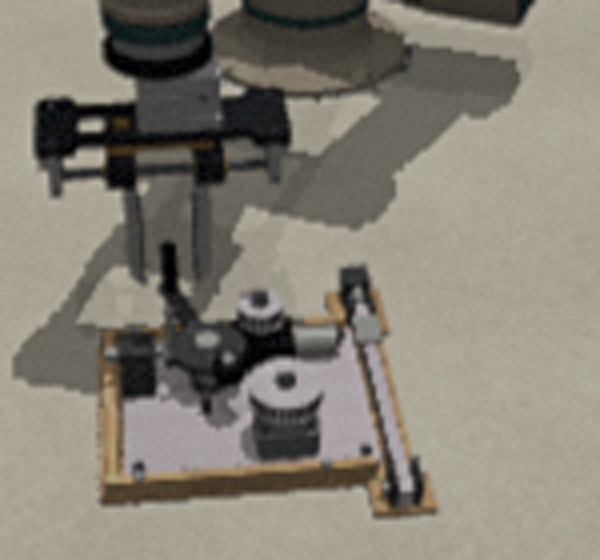

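The peg stands centred between the fingers (wrist picture, peg top (256, 265), fingers at cols 207 and 305). Closing on it now.

```bash
python3 -m handwheel '[[[0,0,0,0,1],[0,0,0,0,1],[0,0,0,0,1],[0,0,0,0,1],[0,0,0,0,1],[0,0,0,0,1],[0,0,0,0,1]]]' 25;  python3 - <<'E'
from h import *
d=load('wrist4'); print((RC.T@(plane(d,256.5,266,.093)-O)*1000).round(1))
c=np.array([-.021,-.0253]);h0=np.array([-.0898,-.0475]);v=h0-c
rows([])
s=readout.sense();tcp=(RC.T@(s['ee_pos']-O))
L=[]
for a in (.1,.2,.3,.4,.5,.55,.6,.64):
  R=np.array([[np.cos(a),np.sin(a)],[-np.sin(a),np.cos(a)]]); dl=R@v-v; L.append((tcp[0]+dl[0],tcp[1]+dl[1],tcp[2]));print(a,dl.round(4))
rows(L)
E
```

```text
time: 8.7
ee_pos: [0.5044, -0.0743, 0.0656]
eef_rot: [3.142, -0.002, 0.182]
force: [-0.9, -1.6, 3.5]
grip_width: 0.0126
[-90.  -46.1  93. ]
loc [-88.9 -47.7  65.6] turn 0.1 F [-0.9 -1.6  3.5] t 8.7 w 0.0126
0.1 [-0.0019  0.007 ]
0.2 [-0.003   0.0141]
0.3 [-0.0035  0.0213]
0.4 [-0.0032  0.0285]
0.5 [-0.0022  0.0357]
0.55 [-0.0015  0.0392]
0.6 [-0.0005  0.0427]
0.64 [0.0004 0.0455]
loc [-88.9 -47.7  65.6] turn 0.1 F [-0.9 -1.6  3.5] t 8.7 w 0.0126
[-0.19 -0.7  -0.  ]
[-0.3  -1.41 -0.  ]
[-0.34 -2.13 -0.  ]
[-0.32 -2.86 -0.  ]
[-0.21 -3.57 -0.  ]
[-0.14 -3.92 -0.  ]
[-0.04 -4.27 -0.  ]
[ 0.04 -4.55 -0.  ]
```

```bash
python3 -m handwheel '[[[-0.1,-0.35,0,0,1],[-0.19,-0.7,0,0,1],[-0.25,-1.1,0,0,1],[-0.3,-1.4,0,0,1],[-0.32,-1.8,0,0,1],[-0.34,-2.15,0,0,1],[-0.33,-2.5,0,0,1],[-0.32,-2.85,0,0,1],[-0.27,-3.2,0,0,1],[-0.21,-3.6,0,0,1],[-0.14,-3.9,0,0,1],[-0.05,-4.3,0,0,1],[-0.02,-4.4,0,0,1],[-0.02,-4.4,0,0,1],[-0.02,-4.4,0,0,1]]]' 25;  python3 - <<'E'
from h import *
for n in ('scene','top','wrist'): snap(n,n+'5')
d=load('scene5');f=d['f'][115:255,190:340,::-1]; cv2.imwrite('pics/c5.png',cv2.resize(f,None,fx=5,fy=4,interpolation=cv2.INTER_CUBIC))
rows([])
E
```

```text
time: 10.58
ee_pos: [0.4938, -0.0336, 0.0655]
eef_rot: [3.137, 0.004, 0.184]
force: [-4.5, -9.9, 4.9]
grip_width: 0.0119
loc [-92.   -5.8  65.5] turn 0.2 F [ -4.9 -10.8   5.3] t 10.72 w 0.0125
```

View pics/wrist5.png

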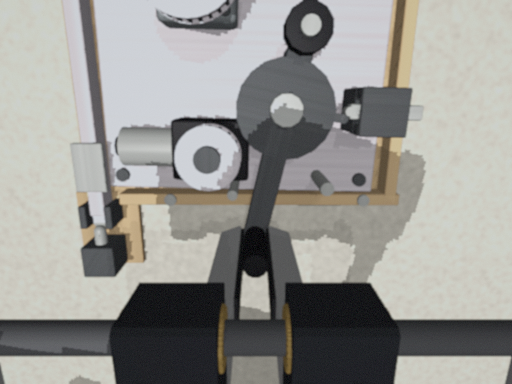

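View pics/c5.png

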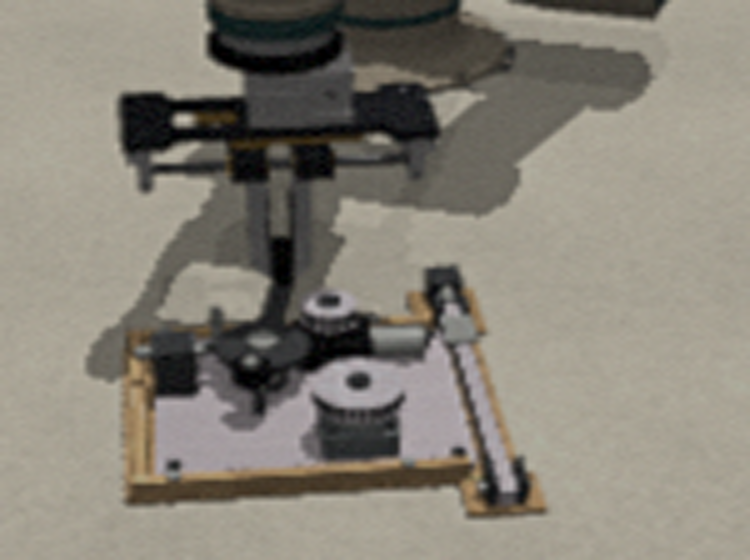

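```bash
python3 - <<'E'
from h import *
loc=lambda q:(RC.T@(q-O)*1000).round(1)
for t,S,pv,h in (('wrist4',[(67,182),(303,182)],(213,114),(256.5,266)),('wrist5',[(122.5,174.5),(359,180)],(287,110),(255.5,268))):
  d=load(t);a=loc(plane(d,*pv,.058));b=loc(plane(d,*h,.093));print(t,[loc(plane(d,*p,.018)) for p in S],'pivot',a,'handle',b,'ang',np.arctan2(b[1]-a[1],-(b[0]-a[0])),np.hypot(*(b-a)[:2]))
a=load('wrist4')['f'][60:160,160:360,::-1];b=load('wrist5')['f'][60:160,230:430,::-1]
cv2.imwrite('pics/p5.png',cv2.resize(np.vstack([a,b]),None,fx=3,fy=3,interpolation=cv2.INTER_CUBIC))
c=load('top5')
cv2.imwrite('pics/t5.png',cv2.resize(c['f'][150:260,195:310,::-1],None,fx=6,fy=5.4,interpolation=cv2.INTER_CUBIC))
E
```

```text
wrist4 [array([-66.5,  82.4,  18. ]), array([-66. , -77.8,  18. ])] pivot [-19.5 -22.9  58. ] handle [-90.  -46.1  93. ] ang -0.3179158906190462 74.21920236704246
wrist5 [array([-64.4,  85. ,  18. ]), array([-67.6, -75.1,  18. ])] pivot [-20.2 -20.9  58. ] handle [-94.1  -4.4  93. ] ang 0.21967166721099252 75.7196143677449
```

View pics/p5.png

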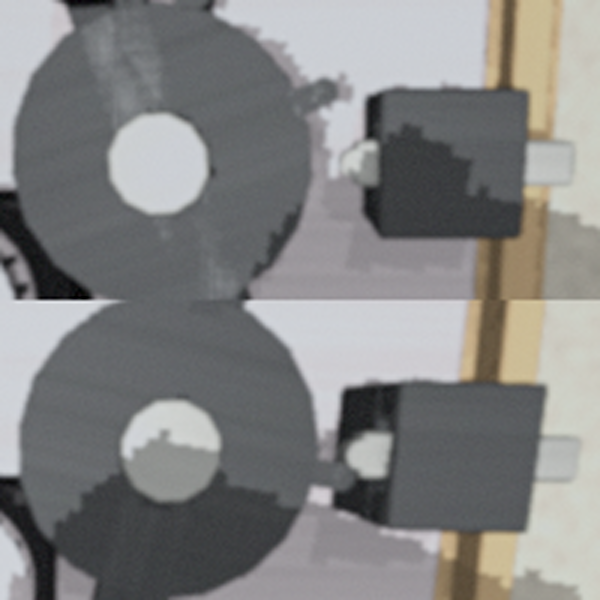

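View pics/t5.png

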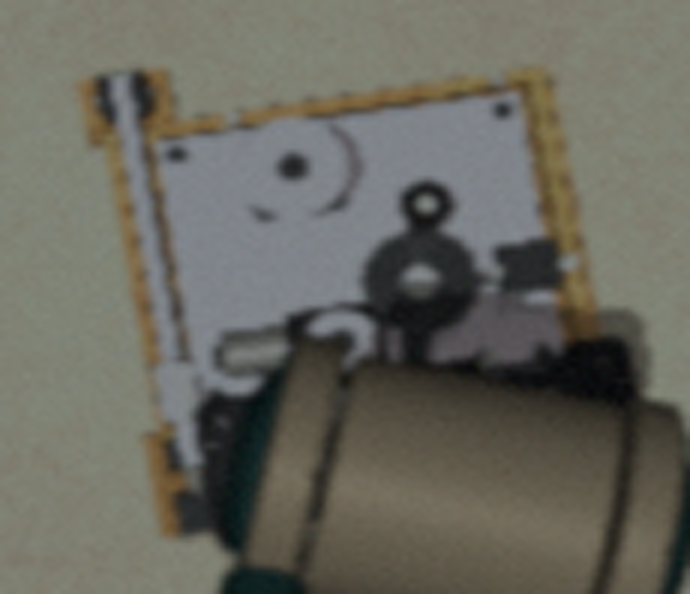

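```bash
python3 -m handwheel '[[[0.03,-0.2,0,0,1],[0.06,-0.4,0,0,1],[0.1,-0.6,0,0,1],[0.12,-0.7,0,0,1],[0.12,-0.7,0,0,1],[0.12,-0.7,0,0,1],[0.12,-0.7,0,0,1],[0.12,-0.7,0,0,1]]]' 25;  python3 - <<'E'
from h import *
for n in ('scene','top','wrist'): snap(n,n+'6')
rows([])
b=load('wrist6')['f'][50:290,50:450,::-1]
cv2.imwrite('pics/p6.png',cv2.resize(b,None,fx=2,fy=2,interpolation=cv2.INTER_CUBIC))
d=load('scene6');f=d['f'][115:255,190:340,::-1]; cv2.imwrite('pics/c6.png',cv2.resize(f,None,fx=5,fy=4,interpolation=cv2.INTER_CUBIC))
E
```

```text
time: 11.72
ee_pos: [0.4937, -0.0296, 0.0655]
eef_rot: [3.132, 0.005, 0.186]
force: [-0.9, -11.2, 1.7]
grip_width: 0.0124
loc [-91.4  -1.9  65.5] turn 0.4 F [ -0.9 -11.7   2.1] t 11.88 w 0.0126
```

View pics/p6.png

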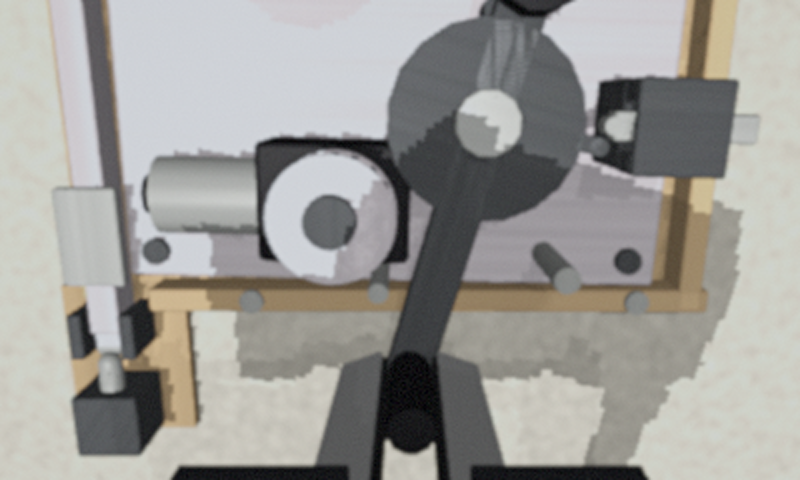

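View pics/c6.png

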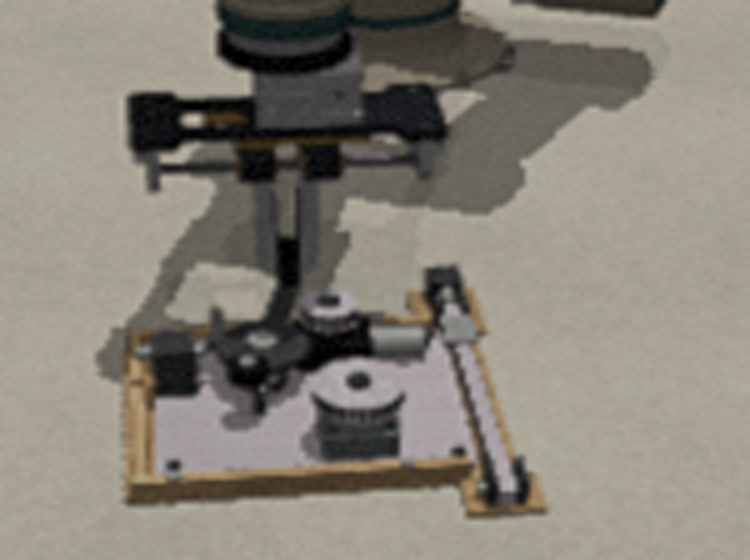

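View pics/scene6.png

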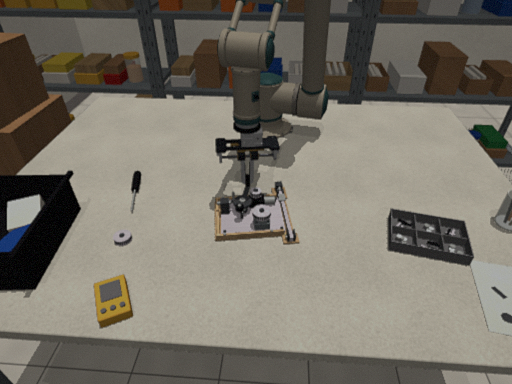

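```bash
python3 - <<'E'
from h import *
loc=lambda q:(RC.T@(q-O)*1000).round(1)
for t,S,pv,h in (('wrist4',[(67,182),(303,182)],(213,114),(256.5,266)),('wrist6',[(127.7,174.7),(363.2,180.2)],(294,111),(255.5,265))):
  d=load(t);p,q=[loc(plane(d,*p,.018)) for p in S];a=loc(plane(d,*pv,.058));b=loc(plane(d,*h,.093));an=np.arctan2(b[1]-a[1],-(b[0]-a[0]));my=np.arctan2(-(p-q)[0],(p-q)[1]);print(t,p,q,a,b,'ang',an,'module yaw',my,'rel',an+my)
E
```

```text
wrist4 [-66.5  82.4  18. ] [-66.  -77.8  18. ] [-19.5 -22.9  58. ] [-90.  -46.1  93. ] ang -0.3179158906190462 module yaw 0.0031210884923015994 rel -0.3147948021267446
wrist6 [-63.9  85.   18. ] [-67.  -74.4  18. ] [-20.  -20.6  58. ] [-91.8  -0.4  93. ] ang 0.27424811579642183 module yaw -0.019445478414668316 rel 0.2548026373817535
```

```bash
python3 -m handwheel '[[[0.02,-0.3,0,0,1],[0.04,-0.45,0,0,1],[0.05,-0.55,0,0,1],[0.05,-0.55,0,0,1],[0.05,-0.55,0,0,1],[0.05,-0.55,0,0,1],[0.05,-0.55,0,0,1],[0.05,-0.55,0,0,1]]]' 25;  python3 - <<'E'
from h import *
for n in ('top','wrist','scene'): snap(n,n+'7')
rows([])
b=load('wrist7')['f'][50:290,50:450,::-1]
cv2.imwrite('pics/p7.png',cv2.resize(b,None,fx=2,fy=2,interpolation=cv2.INTER_CUBIC))
E
```

```text
time: 12.88
ee_pos: [0.4937, -0.0274, 0.0655]
eef_rot: [3.125, 0.005, 0.188]
force: [-0.6, -11.9, 0.7]
grip_width: 0.0122
loc [-90.9   0.4  65.5] turn 0.5 F [  0.6 -11.3  -0.6] t 13.03 w 0.0124
```

View pics/p7.png

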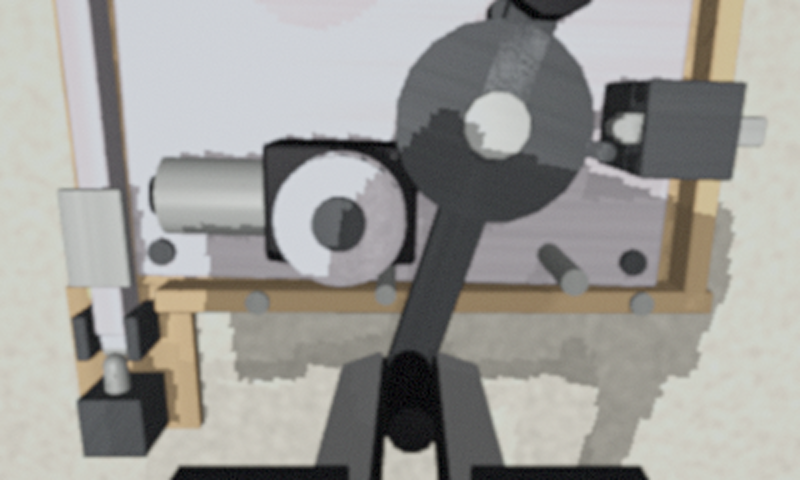

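```bash
python3 - <<'E'
from h import *
rows([]); print(workorder.close_job())
E
```

```text
loc [-90.9   0.4  65.5] turn 0.5 F [  0.6 -11.3  -0.6] t 13.03 w 0.0124
the job is handed in; nothing more can be done
None
```

I shut the keeper bar, then gripped the tensioner handle and pushed it back past the click. I handed the job in at 13.0 s, still holding it; no verdict is reported.

- **Keeper:** I pressed the pad down to its stop, with the fingertips at 27 mm and 51 N on the wrist. Afterwards the pad measured 29.5 mm high against 28 mm when shut, so within tolerance by my triangulation. The last picture still shows the bar level in its fork and catch.
- **Tensioner:** I measured 0.57 rad from the pictures, then pushed about 2 mm further, so I estimate about 0.6 rad. The ratchet tooth is past the pawl, and the pawl stub shows no push-out. I judged the pawl by eye only. The handle is gripped at 25 N, and the spring pushes back on the wrist with about 11 N.
- **Module:** it slid about 2.5 mm towards the keeper and turned about 0.02 rad in the cradle. I took no separate tilt measurement, but it looks flat in the pictures.
- **Disagreements:** the three cameras differed by 1–3 mm. The arm also gave way under the spring and fell about 3 mm short on the pushes, which is why I pushed in three steps.
- **Other objects:** the tray, screwdriver and spare pulley look unmoved in the scene picture.

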